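# Spin the flywheel and stop it on the index

## Task

On the plywood test rig, flick the flat flywheel with a fingertip so that it spins freely anticlockwise (seen from above), and let the tab on its rim sweep past the fixed pointer at least once. Then, on a later pass, stop the wheel with a fingertip so that the pointer points at the tab, and take the hand away. After that first pass the wheel may come to rest only there, so do not stop it elsewhere and nudge it round; pick nothing up and leave everything else on the bench where it lies.

Things in the scene. Friction and masses are not known exactly. Their poses are not given: they have to be found in the camera images.
- rig: Fixed test rig on a plywood board 12 mm thick. Origin at table height below the wheel's axis; z up; +x points from the axis to the fixed pointer. The board spans -130 to 170 mm in x, -140 to 240 mm in y. The flywheel lies flat on a bearing post 56 mm high. A circuit board with parts up to 40 mm high lies at y = 155 to 230 mm.
- disc: Flywheel: flat aluminium disc 200 mm across, 12 mm thick, 0.8 to 1.25 kg, top face 68 mm above the table. Origin on the axis at the underside; +x points to the rim tab and turns with it. On top: a hub 40 mm wide, 10 mm high, shaft end 16 mm high, three studs. The face from 55 to 97 mm off the axis is flat and bare all round: pressed there from above with a few newtons, it stops almost at once.
- wheel (a joint): Wheel angle (rad), unlimited, not wrapped, growing anticlockwise from above. 0, 2 pi, 4 pi.. = tab exactly at the pointer. Starts at rest between 0.5 and 2.6; so the first pass is at 2 pi, and it may be stopped at 4 pi, 6 pi, ... Free bearing: its speed w drops by about 0.06 + 0.1 w rad/s each second (4 rad/s falls to 1.3 in some 9 s), less or more with its mass; once stopped it stays.
- disc_top (a point): Point on the wheel's axis at the level of the disc's top face (68 mm).
- tab (a point): Centre of the part of the rim tab that sticks out: a flat dark steel tab 28 mm wide, 8 mm thick, reaching from the rim to 121 mm from the axis; this point is 110 mm from the axis, at 62 mm height.
- index_point (a point): Fixed point 110 mm from the axis, 62 mm high, where the tab's point lies when the pointer points at the middle of the tab. The pointer: a flat dark steel point 40 mm long, 26 mm wide at its root, tapering towards the axis, on an aluminium post; its tip lies 126.5 mm from the axis, its top face 64 mm above the table.
- stud0 (a point): Centre of the top of a steel stud (12 mm diameter, 26 mm tall above the disc's face, top at 94 mm), 45 mm from the axis, 60 degrees anticlockwise of the tab. Turns with the wheel; push any stud sideways to spin the wheel.
- stud1 (a point): The same on the next stud, 180 degrees from the tab.
- stud2 (a point): The same on the last stud, 300 degrees anticlockwise of the tab.
- bearing: Bystander: loose steel bearing ring lying on the board, 32 mm across, 10 mm high. Origin at the centre of its underside.
- spacer: Bystander: loose brass spacer standing on a corner of the board, 20 mm across, 34 mm tall. Origin at the centre of its underside.
- motor: Bystander: small loose steel motor standing on its end on the board, 32 mm across, 56 mm tall with its shaft. Origin at the centre of its underside.
- mug: Bystander: white mug, 80 mm across, 95 mm tall, on the right of the table. Origin at the centre of its underside.
- screwdriver: Bystander: screwdriver lying on the right of the table. Origin at its middle, underside; handle to its -x.
- wrench: Bystander: steel wrench lying on the left of the table. Origin at its middle, underside; handle to its -x.
- tape: Bystander: black roll of tape lying flat on the left, 90 mm across, 25 mm high. Origin at the centre of its underside.
- screwtray: Bystander: grey open tray 90 x 130 mm, 25 mm high, on the right near the robot. Origin at the centre of its underside.

How it is judged:
On the way, in this order (a step that is already met when the one before it is completed fails the run):
1. the wheel spins freely anticlockwise, faster than 1 rad/s, with no finger on it (velocity of joint wheel above 1 rad/s and contact force between the fingers and rig below 0.05 N), for 0.1 s.
2. the tab has swept past the pointer once, the wheel running free of the fingers (value of joint wheel above 6.78 rad and velocity of joint wheel above 0.1 rad/s and contact force between the fingers and rig below 0.05 N), for 0.1 s.
3. a fingertip holds the wheel stopped with the tab at the pointer (horizontal distance between tab and index_point below 0.014 m and velocity of joint wheel between -0.1 and 0.1 rad/s and contact force between the fingers and disc above 0.2 N), for 0.05 s.
At the end, for the whole second after the job is handed in: The wheel is at rest (under 0.05 rad/s) after its first pass, the tab's point within 14 mm (half the tab's width) of the index point, so that the pointer points at the tab; the hand is clear and no bystander has moved more than 15 mm (horizontal distance between tab and index_point below 0.014 m and velocity of joint wheel between -0.05 and 0.05 rad/s and value of joint wheel above 6.78 rad and distance of each of bearing, spacer, motor, mug, screwdriver, wrench, tape, screwtray from where it was at the start of the episode below 0.015 m); the robot touches nothing.
It fails at once if after its first pass of the pointer the wheel comes to rest with the pointer not pointing at the tab (value of joint wheel above 6.78 rad and not (horizontal distance between tab and index_point below 0.014 m) and velocity of joint wheel between -0.02 and 0.02 rad/s).
It fails at once if a bystander is lifted, carried or knocked away (distance of any of bearing, spacer, motor, mug, screwdriver, wrench, tape, screwtray from where it was at the start of the episode above 0.015 m).
It also fails if it takes over 58 s, if anything falls off the work surface, if the arm or the gripper's body presses on something with over 40 N, if the wrist force passes 120 N, or if a joint passes its speed limit or range.

## Robot

A 7-joint arm with a two-finger parallel gripper is mounted at the origin on the work surface. World frame = base frame: x ahead of the robot, y to its left, z up, the work surface at z = 0. Lengths are in m, angles in rad, forces in N, time in s.
With the tool pointing down it reaches from about 0.4 to 0.85 m from the base axis. Payload 10.4 kg.
Tool frame: the origin (TCP) lies midway between the tips of the shut fingers; the grasp point (between the pads) lies 19 mm behind it; z points along the fingers, y is the direction in which the jaws open and shut (so a half turn about z gives the same grasp; the last joint's range is limited). The gripper opens to 87 mm and grips with 3 to 60 N. Pads are 19 mm wide; open, the fingers measure 117 mm over their backs; the gripper's body (75 mm by 190 mm) begins 51 mm behind the grasp point.
Start: joints at [-0.023, 0.332, -0.065, 1.46, 0.022, 1.35, -0.088], TCP at [0.625, 0, 0.223] pointing down, gripper open.
Joint ranges: [-2.6, 2.6], [-0.5, 2.12], [-1.47, 1.34], [0.16, 2.42], [-1.27, 4.41], [0.06, 2.06], [-2.6, 2.6]. Speed limits (rad/s): [2.22, 2.22, 2.79, 2.79, 3.14, 3.14, 3.14].

## Interface

Orientations are given as a unit quaternion [x, y, z, w].
In Python, from station import env gives the robot as it stands.
- The arm moves only by the shell command python3 -m pendant 'ROWS' [FORCE]. ROWS is JSON, a list of rows, each an object of numbers: "tx", "ty", "tz": the shift along the tool's x, y, z scaled (see below); "wx", "wy", "wz": the turn, a rotation vector about the tool's x, y, z scaled (see below); "grip": the opening, from 0 (shut) to 1 (fully open). A call has 1 to 8 rows; each row is the pose to reach, as a shift and turn from the pose commanded when the call began, along the tool's axes at that moment, turning the shorter way round; what a row does not reach only later rows make up. The controller multiplies each number of a shift by 40 cm and each number of a turn by 2 pi rad. A row lasts 1/8 s, in which the tool goes at most 62.5 mm and 10.7 degrees, less where a joint would pass 70% of its speed; a pose out of reach is approached as far as the arm can. A call with a number of a shift or a turn outside -1 to 1 is refused whole. A call with a gripper value outside its range is refused whole. The fingers move at their own pace and stop on an object; FORCE is the grip in N (left out, the last holds). Time passes only in rows, so rows that repeat a pose let the fingers close. It gives the time, the measured TCP pose, the force and the opening at its end, in the units of the state.
- env.state(): the state, without advancing time (a new reading comes with each control period).
- env.snapshot(name): name is "scene" or "side" or "wrist"; returns the picture (480x640x3 uint8, blue, green, red); there is no depth.
- env.calibration(name): a dict with "vertical_fov" (degrees; the focal length in pixels is half the picture's height over the tangent of half this angle, whatever the lens; pixels are square), "cx", "cy" (the principal point, pixels), "camera_from_world" (4x4, takes a point from world to camera coordinates); the wrist camera has in their place "T_tool_cam" (4x4, takes a point from camera to tool coordinates, whose origin is the TCP and whose axes are the flange's). Camera axes: x right, y up, looking along -z (the intrinsics and any distortion apply to the point x, -y, -z); pixel columns grow to the right and rows downward; lengths in m; the calibration is good to about 2 mm. A picture is of the moment at which its call begins: read the wrist's pose just before it. calibration takes no time and is no camera call.
- env.close_job(): hands the job in, once; it reports no verdict.
The state is a dict: "clock": time; "joint_pos": joint angles; "joint_velocities": joint speeds; "tau": joint torques, N m; "tcp_pos": TCP position; "ee_rot": TCP orientation; "force": force on the tool from outside, world axes, zero at the start; "wrist_torque": the same for the moment, N m; "width": opening from 0.0 (shut) to 1.0 (fully open).
Only numpy, scipy, OpenCV 4.12 (cv2) and the standard library are available. Lean on these libraries where they do the work, as an engineer would, in place of code of your own. Each camera call takes 0.05 s, during which the arm holds its last target. There are 200 camera calls.

## Working session

There is one attempt and no reset: what is moved stays moved. The work goes in short steps, Python scripts to look and compute and a shell command to move; the robot and the scene stay as the last step left them, time stands still between calls to the robot, and variables do not carry over. Pictures are saved under pics/ and viewed, about 8 in all and at most 12, crops included, and the job is handed in when it is done.

```bash
ls; mkdir -p pics
python3 - <<'E'
from station import env
import cv2,json
print(env.state())
for n in("scene","side","wrist"):
    cv2.imwrite(f"pics/{n}0.png",env.snapshot(n)); print(n,env.calibration(n))
E
```

```text
pics
{'clock': 0.0, 'joint_pos': array([-0.0226385 ,  0.3328779 , -0.06470317,  1.46094634,  0.02161337,
        1.34991261, -0.08851342]), 'joint_velocities': array([8.07493960e-04, 1.55440042e-03, 8.64674957e-04, 7.97770193e-05,
       6.03224884e-04, 1.00231152e-03, 4.86947789e-04]), 'tau': array([-1.20520472e-04, -6.23245955e+01,  2.44190963e-02, -3.89891267e+01,
       -6.13984605e-02,  3.97891912e-02,  1.87085252e-04]), 'tcp_pos': array([6.24604941e-01, 1.47688607e-05, 2.21747799e-01]), 'ee_rot': array([ 7.07088172e-01,  7.07125019e-01, -5.39486640e-04, -4.82948505e-04]), 'force': array([ 0.37993379, -0.02286712, -0.2035434 ]), 'wrist_torque': array([ 0.01840448, -0.00901712, -0.01181546]), 'width': 0.9981548003423563}
scene {'vertical_fov': 54.790994958194055, 'cx': 326.1227654891879, 'cy': 238.74889141403463, 'camera_from_world': array([[-0.57928013,  0.81509692, -0.00717854,  0.30734917],
       [-0.68829623, -0.48440858,  0.53999688,  0.33326321],
       [ 0.43667245,  0.31775043,  0.8416364 , -1.4016528 ],
       [ 0.        ,  0.        ,  0.        ,  1.        ]])}
side {'vertical_fov': 48.10191842623392, 'cx': 314.60362191992596, 'cy': 242.2459381201967, 'camera_from_world': array([[-0.70393654, -0.71015168,  0.01256733,  0.36126936],
       [ 0.51372762, -0.49685373,  0.69944285, -0.32460692],
       [-0.4904664 ,  0.49881956,  0.71457803, -1.02829345],
       [ 0.        ,  0.        ,  0.        ,  1.        ]])}
wrist {'vertical_fov': 68.6111618461326, 'cx': 317.9555183094331, 'cy': 239.43964158639324, 'T_tool_cam': array([[ 6.53623453e-04,  9.52558852e-01,  3.04353751e-01,
         8.42022555e-02],
       [ 9.99999756e-01, -5.47010697e-04, -4.35557016e-04,
        -3.01878742e-04],
       [-2.48408934e-04,  3.04353962e-01, -9.52558977e-01,
        -1.61794276e-01],
       [ 0.00000000e+00,  0.00000000e+00,  0.00000000e+00,
         1.00000000e+00]])}
```

View pics/scene0.png

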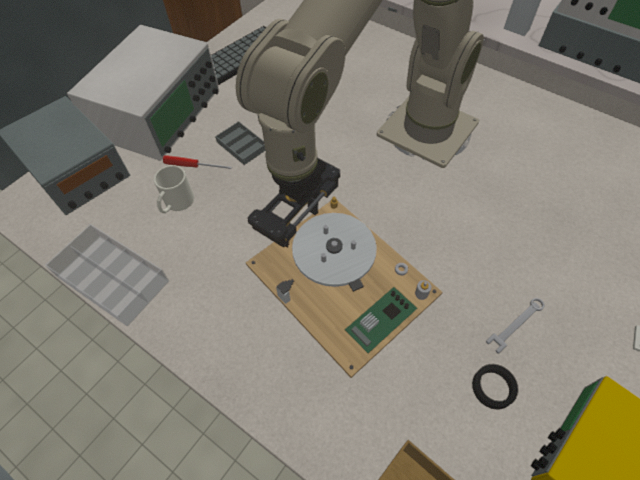

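View pics/wrist0.png

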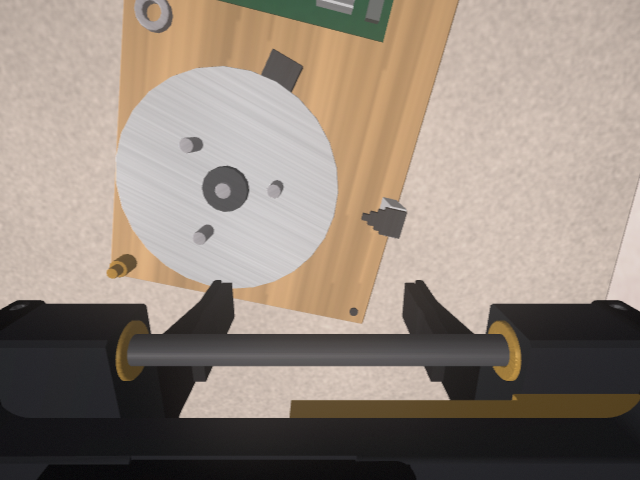

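The wrist view shows the disc (centre about 226,178), hub (225,188), tab (283,68), pointer tip (362,217) and studs (191,145), (204,235), (275,188). I'll turn these into positions.

```bash
cat > h.py <<'E'
from station import env
import cv2, numpy as np
from scipy.spatial.transform import Rotation as R
from scipy.optimize import least_squares
def cam(name, s=None):
    c=env.calibration(name); f=240/np.tan(np.radians(c["vertical_fov"]/2))
    if name=="wrist":
        s=s or env.state(); T=np.eye(4); T[:3,:3]=R.from_quat(s["ee_rot"]).as_matrix(); T[:3,3]=s["tcp_pos"]
        W=T@c["T_tool_cam"]
    else: W=np.linalg.inv(c["camera_from_world"])
    return f,c["cx"],c["cy"],W
def ray(C,p,z):
    f,cx,cy,W=C; p=np.atleast_2d(np.asarray(p,float))
    d=np.c_[(p[:,0]-cx)/f,-(p[:,1]-cy)/f,-np.ones(len(p))]@W[:3,:3].T
    o=W[:3,3]; return (o+d*((z-o[2])/d[:,2])[:,None])
def proj(C,P):
    f,cx,cy,W=C; q=(np.atleast_2d(P)-W[:3,3])@W[:3,:3]
    return np.c_[cx+f*q[:,0]/-q[:,2],cy-f*q[:,1]/-q[:,2]]
def circ(P):
    r=least_squares(lambda v:np.hypot(*(P-v[:2]).T)-v[2],[*P.mean(0),.1],loss="soft_l1",f_scale=.001); return r.x,np.abs(r.fun).mean()
def ring(im,C,c,r=.112,z=.066,n=720):
    a=np.arange(n)*2*np.pi/n-np.pi
    px=proj(C,np.c_[c[0]+r*np.cos(a),c[1]+r*np.sin(a),np.full(n,z)]).round().astype(int)
    ok=(px[:,0]>=0)&(px[:,0]<640)&(px[:,1]>=0)&(px[:,1]<480)
    v=np.full((n,3),255); v[ok]=im[px[ok,1],px[ok,0]]
    return a,v,ok
E
python3 - <<'E'
from h import *
for n,hub in(("wrist",(226,178)),("scene",(334,248))):
    im=cv2.imread(f"pics/{n}0.png"); C=cam(n); S=cv2.cvtColor(im,cv2.COLOR_BGR2HSV)[...,1]
    P=[]
    for a in np.arange(0,2*np.pi,.03):
        for k in range(25,160):
            x,y=hub[0]+k*np.cos(a),hub[1]+k*np.sin(a)
            if not(0<=x<640 and 0<=y<480):break
            if S[int(y),int(x)]>70 and k>30: P.append((x,y));break
    Q=ray(C,P,.068)[:,:2]; print(n,len(P),circ(Q))
C=cam("wrist")
c=circ(Q)[0]
tip=ray(C,[362,217],.064)[0]; print("tip",tip)
print("studs tops?",ray(C,[[186,145],[200,239],[279,188]],.094))
print("hub shaft top",ray(C,[222,190],.084))
im=cv2.imread("pics/wrist0.png")
cv2.imwrite("pics/crop.png",cv2.resize(im[30:310,90:430],None,fx=2.3,fy=2.1))
E
```

```text
wrist 194 (array([0.54295874, 0.03186714, 0.10007386]), np.float64(0.0013538987595726945))
scene 193 (array([0.54415346, 0.03433933, 0.10335027]), np.float64(0.0059490278289303375))
tip [0.66555609 0.00411958 0.064     ]
studs tops? [[ 0.51923533  0.07051278  0.094     ]
 [ 0.52242391 -0.00806217  0.094     ]
 [ 0.59219072  0.03622112  0.094     ]]
hub shaft top [[0.54220512 0.03280476 0.084     ]]
```

View pics/crop.png

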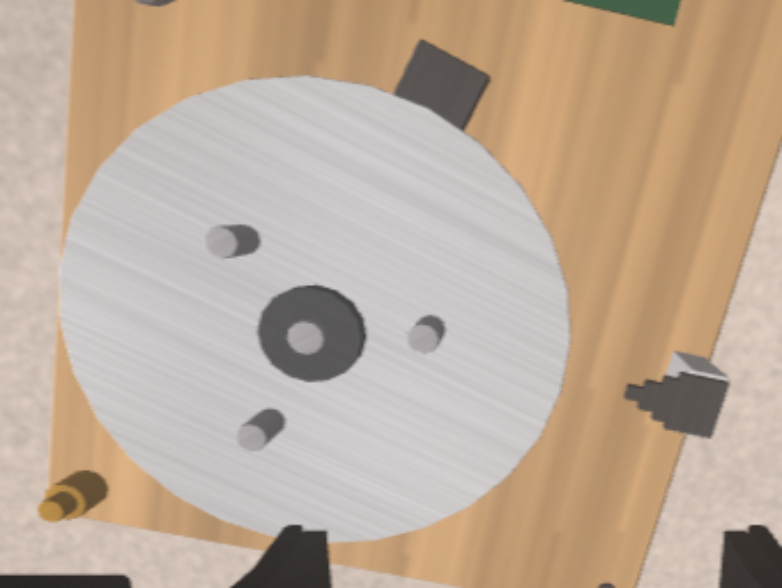

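Checks pass: the fitted radius is 100.07 mm and the pointer tip is 125.7 mm from the axis. The axis is at (0.543, 0.032), rig yaw is about -12° and the wheel angle about 1.34. Next I'll shut the fingers and drop to the -y side of the right-hand stud at about (0.589, 0.036).

```bash
python3 -m pendant '[{"tx":-0.0375,"ty":-0.089,"grip":0},{"tx":-0.0375,"ty":-0.089,"grip":0},{"tx":-0.0375,"ty":-0.089,"grip":0},{"tx":-0.0375,"ty":-0.089,"tz":0.15,"grip":0},{"tx":-0.0375,"ty":-0.089,"tz":0.25,"grip":0},{"tx":-0.0375,"ty":-0.089,"tz":0.33,"grip":0},{"tx":-0.0375,"ty":-0.089,"tz":0.365,"grip":0},{"tx":-0.0375,"ty":-0.089,"tz":0.365,"grip":0}]' 10
python3 - <<'E'
from h import *
s=env.state(); print(s["tcp_pos"],s["width"],s["force"])
cv2.imwrite("pics/w1.png",env.snapshot("wrist"))
E
```

```text
[6.24710400e-01 1.38909702e-05 2.21927719e-01] 1.0000492396606677 [ 0.31067407 -0.55731034  0.33399502]invalid input
```

View pics/w1.png

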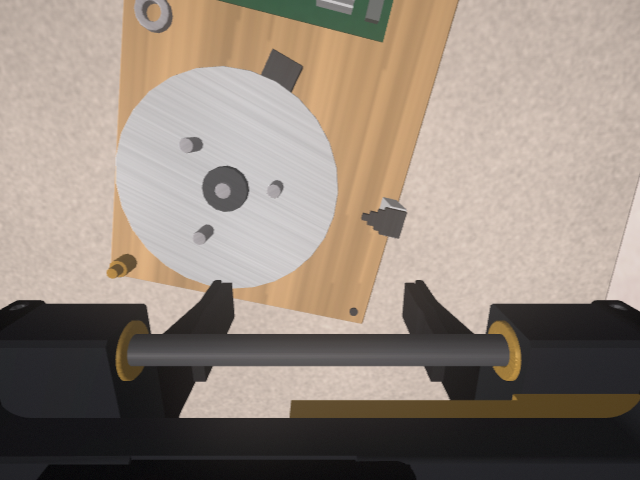

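The picture is unchanged: the call was refused. Each row may need every key, so I'll write them out in full.

```bash
python3 -m pendant '[{"tx":-0.0375,"ty":-0.089,"tz":0,"wx":0,"wy":0,"wz":0,"grip":0},{"tx":-0.0375,"ty":-0.089,"tz":0,"wx":0,"wy":0,"wz":0,"grip":0},{"tx":-0.0375,"ty":-0.089,"tz":0,"wx":0,"wy":0,"wz":0,"grip":0},{"tx":-0.0375,"ty":-0.089,"tz":0.15,"wx":0,"wy":0,"wz":0,"grip":0},{"tx":-0.0375,"ty":-0.089,"tz":0.25,"wx":0,"wy":0,"wz":0,"grip":0},{"tx":-0.0375,"ty":-0.089,"tz":0.33,"wx":0,"wy":0,"wz":0,"grip":0},{"tx":-0.0375,"ty":-0.089,"tz":0.365,"wx":0,"wy":0,"wz":0,"grip":0},{"tx":-0.0375,"ty":-0.089,"tz":0.365,"wx":0,"wy":0,"wz":0,"grip":0}]' 10
python3 - <<'E'
from h import *
s=env.state(); print(s["clock"],s["tcp_pos"],s["width"],s["force"])
cv2.imwrite("pics/w2.png",env.snapshot("wrist"))
E
```

```text
clock: 1.2
tcp_pos: [0.5895, -0.0147, 0.0762]
ee_rot: [0.707, 0.707, -0.0, -0.0]
force: [0.6, -0.9, 0.4]
width: 0.172
1.2 [ 0.58945921 -0.01466221  0.07617791] 0.17188515390903494 [ 0.60566226 -0.90225705  0.3682786 ]
```

View pics/w2.png

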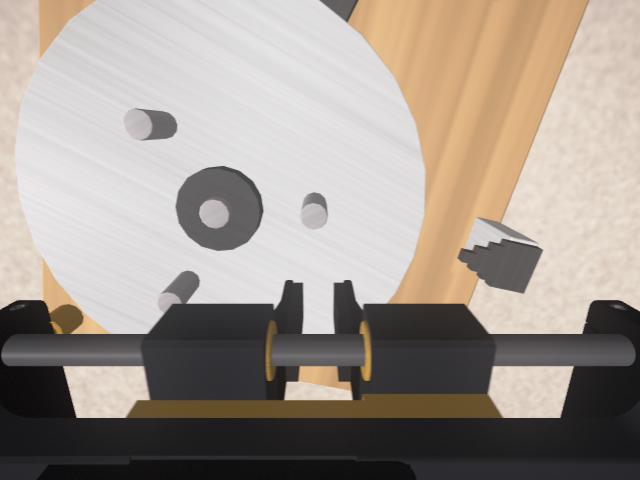

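The fingers are nearly shut and in line with the stud (314,212). Now the flick at about 0.115 m/s, then a lift.

```bash
python3 -m pendant '[{"tx":0,"ty":0,"tz":0,"wx":0,"wy":0,"wz":0,"grip":0},{"tx":0,"ty":0,"tz":0,"wx":0,"wy":0,"wz":0,"grip":0},{"tx":0.02,"ty":0,"tz":0,"wx":0,"wy":0,"wz":0,"grip":0},{"tx":0.05,"ty":0,"tz":0,"wx":0,"wy":0,"wz":0,"grip":0},{"tx":0.085,"ty":0,"tz":0,"wx":0,"wy":0,"wz":0,"grip":0},{"tx":0.12,"ty":0,"tz":0,"wx":0,"wy":0,"wz":0,"grip":0},{"tx":0.12,"ty":0,"tz":-0.12,"wx":0,"wy":0,"wz":0,"grip":0},{"tx":0.12,"ty":0,"tz":-0.15,"wx":0,"wy":0,"wz":0,"grip":0}]' 10
cat >> h.py <<'E'
CEN=np.array([.543,.0321]); YAW=np.radians(-12.2)
def tab(save=None):
    "wheel angle (mod 2pi, rig frame) of the dark tab on the ring, from the wrist picture"
    s=env.state(); im=env.snapshot("wrist"); C=cam("wrist",s)
    if save: cv2.imwrite(save,im)
    a,v,ok=ring(im,C,CEN); px=proj(C,np.c_[CEN[0]+.112*np.cos(a),CEN[1]+.112*np.sin(a),0*a+.066])
    d=ok&(v.max(1)<110)&(px[:,1]<275)
    lab=np.flatnonzero(d); runs=np.split(lab,np.flatnonzero(np.diff(lab)>3)+1) if len(lab) else []
    return s["clock"],[(round(float((a[r].mean()-YAW)%(2*np.pi)),3),len(r)) for r in runs if len(r)>4]
E
python3 - <<'E'
from h import *
for i in range(5): print(tab("pics/w3.png" if i==4 else None))
E
```

```text
clock: 2.25
tcp_pos: [0.5909, 0.0346, 0.1396]
ee_rot: [0.707, 0.708, 0.002, 0.001]
force: [0.1, 1.3, -0.1]
width: 0.004
(2.25, [(2.451, 26)])
(2.3, [(2.591, 26)])
(2.35, [(2.739, 26)])
(2.4, [(2.888, 26)])
(2.45, [(3.032, 27)])
```

View pics/w3.png

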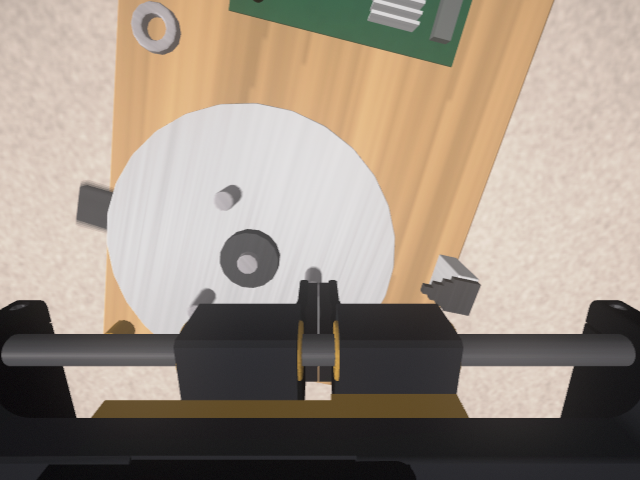

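The flick gave about 2.9 rad/s, with the tab at (92,205) clearly tracked. Next I'll hover over the -y side of the face.

```bash
python3 -m pendant '[{"tx":-0.08,"ty":-0.05,"tz":0,"wx":0,"wy":0,"wz":0,"grip":0},{"tx":-0.1975,"ty":-0.116,"tz":0,"wx":0,"wy":0,"wz":0,"grip":0},{"tx":-0.1975,"ty":-0.116,"tz":0,"wx":0,"wy":0,"wz":0,"grip":0},{"tx":-0.1975,"ty":-0.116,"tz":0.06,"wx":0,"wy":0,"wz":0,"grip":0},{"tx":-0.1975,"ty":-0.116,"tz":0.12,"wx":0,"wy":0,"wz":0,"grip":0},{"tx":-0.1975,"ty":-0.116,"tz":0.15,"wx":0,"wy":0,"wz":0,"grip":0},{"tx":-0.1975,"ty":-0.116,"tz":0.15,"wx":0,"wy":0,"wz":0,"grip":0}]' 10
python3 - <<'E'
from h import *
s=env.state(); print(s["force"])
for i in range(32):
    r=tab(f"pics/w4_{i}.png")
    if i%2==0: print(r)
E
```

```text
clock: 3.38
tcp_pos: [0.5424, -0.0456, 0.0755]
ee_rot: [0.707, 0.707, -0.001, -0.001]
force: [-0.1, 1.0, 0.3]
width: 0.004
[-0.0854857   0.9754376   0.30415681]
(3.375, [])
(3.475, [(5.881, 10)])
(3.575, [(6.069, 25)])
(3.675, [(0.038, 25)])
(3.775, [(0.278, 26)])
(3.875, [(0.523, 26)])
(3.975, [(0.697, 12)])
(4.075, [])
(4.175, [])
(4.275, [])
(4.375, [])
(4.475, [])
(4.575, [])
(4.675, [])
(4.775, [])
(4.875, [])
```

View pics/w4_6.png

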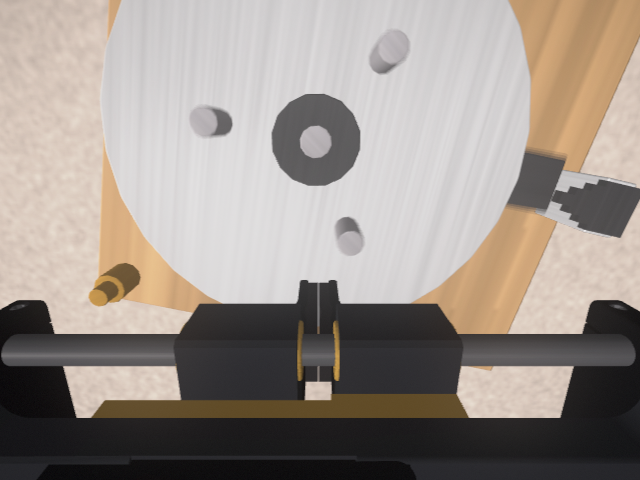

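```bash
python3 -m pendant '[{"tx":0,"ty":0,"tz":0,"wx":0,"wy":0,"wz":0,"grip":0},{"tx":0,"ty":0,"tz":0,"wx":0,"wy":0,"wz":0,"grip":0},{"tx":0,"ty":0,"tz":0,"wx":0,"wy":0,"wz":0,"grip":0},{"tx":0,"ty":0,"tz":0,"wx":0,"wy":0,"wz":0,"grip":0},{"tx":0,"ty":0,"tz":0,"wx":0,"wy":0,"wz":0,"grip":0},{"tx":0,"ty":0,"tz":0,"wx":0,"wy":0,"wz":0,"grip":0},{"tx":0,"ty":0,"tz":0,"wx":0,"wy":0,"wz":0,"grip":0},{"tx":0,"ty":0,"tz":0,"wx":0,"wy":0,"wz":0,"grip":0}]' 10
python3 - <<'E'
from h import *
for i in range(26):
    r=tab(f"pics/w5_{i}.png")
    if r[1]: print(r)
print(env.state()["clock"])
E
```

```text
clock: 5.98
tcp_pos: [0.543, -0.046, 0.0765]
ee_rot: [0.707, 0.707, 0.0, -0.0]
force: [-0.3, -0.4, 0.3]
width: 0.005
(6.575, [(5.885, 11)])
(6.625, [(5.925, 20)])
(6.675, [(5.973, 27)])
(6.725, [(6.051, 27)])
(6.775, [(6.125, 26)])
(6.825, [(6.204, 26)])
(6.875, [(6.282, 26)])
(6.925, [(0.073, 27)])
(6.975, [(0.152, 27)])
(7.025, [(0.222, 27)])
(7.075, [(0.3, 27)])
(7.125, [(0.37, 27)])
(7.175, [(0.444, 26)])
(7.225, [(0.518, 27)])
7.275
```

The frame shows the tab's outer edge (about 553,185) close to the pointer tip (552,197), which agrees with the tracked 0.04 rad. At 4π the wheel did 1.52 rad/s, so it should still be moving slowly at 6π, but the margin is thin. I'll raise the hand to follow the tab and measure the decay.

```bash
python3 -m pendant '[{"tx":0,"ty":0,"tz":-0.1,"wx":0,"wy":0,"wz":0,"grip":0},{"tx":0,"ty":0,"tz":-0.175,"wx":0,"wy":0,"wz":0,"grip":0},{"tx":0,"ty":0,"tz":-0.175,"wx":0,"wy":0,"wz":0,"grip":0},{"tx":0,"ty":0,"tz":-0.175,"wx":0,"wy":0,"wz":0,"grip":0},{"tx":0,"ty":0,"tz":-0.175,"wx":0,"wy":0,"wz":0,"grip":0}]' 10
python3 - <<'E'
from h import *
for i in range(30):
    r=tab(f"pics/w6_{i}.png")
    if i%3==0: print(r)
im=cv2.imread("pics/w4_6.png")
s=dict(tcp_pos=np.array([.543,-.046,.0765]),ee_rot=np.array([.7071,.7071,0,0]))
t=ray(cam("wrist",s),[552,197],.064)[0,:2]-CEN; print(np.hypot(*t),np.degrees(np.arctan2(t[1],t[0])))
E
```

```text
clock: 7.9
tcp_pos: [0.5424, -0.046, 0.1454]
ee_rot: [0.707, 0.707, -0.001, -0.001]
force: [-0.3, 0.1, -0.1]
width: 0.003
(7.9, [])
(8.05, [])
(8.2, [])
(8.35, [])
(8.5, [])
(8.65, [])
(8.8, [])
(8.95, [(2.683, 23)])
(9.1, [(2.818, 28)])
(9.25, [(2.971, 27)])
0.12012842006951774 -13.08678008651993
```

The decay is about 1.2× nominal, so reaching 6π is marginal. While the wheel is still turning, I'll give it a gentle second flick on the stud now crossing the -y side, so it arrives at 6π with a sensible speed.

```bash
python3 -m pendant '[{"tx":0.0825,"ty":-0.125,"tz":0,"wx":0,"wy":0,"wz":0,"grip":0},{"tx":0.0825,"ty":-0.125,"tz":0.06,"wx":0,"wy":0,"wz":0,"grip":0},{"tx":0.0825,"ty":-0.125,"tz":0.15,"wx":0,"wy":0,"wz":0,"grip":0},{"tx":0.0825,"ty":-0.125,"tz":0.1725,"wx":0,"wy":0,"wz":0,"grip":0},{"tx":0.0825,"ty":-0.085,"tz":0.1725,"wx":0,"wy":0,"wz":0,"grip":0},{"tx":0.0825,"ty":-0.055,"tz":0.1725,"wx":0,"wy":0,"wz":0,"grip":0},{"tx":0.0825,"ty":-0.035,"tz":0.1725,"wx":0,"wy":0,"wz":0,"grip":0},{"tx":0.0825,"ty":-0.016,"tz":0.1725,"wx":0,"wy":0,"wz":0,"grip":0}]' 10
python3 -m pendant '[{"tx":0,"ty":0.019,"tz":0,"wx":0,"wy":0,"wz":0,"grip":0},{"tx":0,"ty":0.038,"tz":0,"wx":0,"wy":0,"wz":0,"grip":0},{"tx":0,"ty":0.055,"tz":0,"wx":0,"wy":0,"wz":0,"grip":0},{"tx":-0.05,"ty":0.05,"tz":0,"wx":0,"wy":0,"wz":0,"grip":0},{"tx":-0.0825,"ty":0.04,"tz":0,"wx":0,"wy":0,"wz":0,"grip":0},{"tx":-0.0825,"ty":0.03,"tz":0,"wx":0,"wy":0,"wz":0,"grip":0}]' 10
python3 - <<'E'
from h import *
im=env.snapshot("wrist");cv2.imwrite("pics/w7.png",im); print(env.state()["clock"])
E
```

```text
clock: 10.4
tcp_pos: [0.5372, -0.013, 0.0779]
ee_rot: [0.707, 0.707, 0.0, 0.0]
force: [0.4, -0.0, -0.1]
width: 0.003
clock: 11.15
tcp_pos: [0.5483, -0.0472, 0.0775]
ee_rot: [0.708, 0.706, -0.0, 0.0]
force: [-0.3, 0.1, 0.2]
width: 0.005
11.2
```

View pics/w7.png

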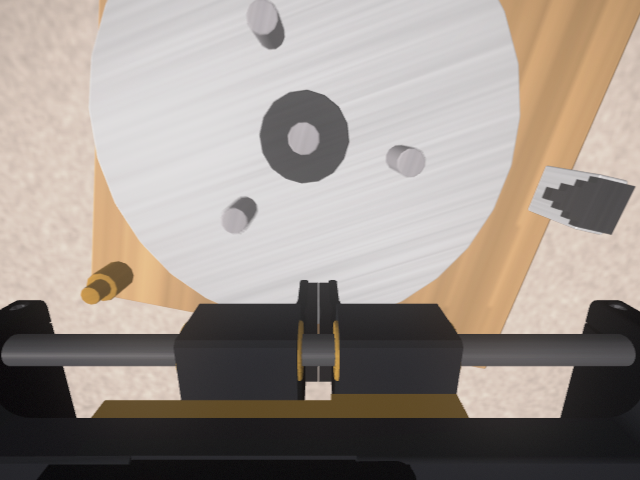

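Stud0 sits at (410,163), about -12° in the world, so the tab has roughly 1 rad to go at about 1.5 rad/s. I'll hover lower, then take frames until it's time to press.

```bash
python3 -m pendant '[{"tx":0,"ty":0,"tz":0.0125,"wx":0,"wy":0,"wz":0,"grip":0}]' 10
python3 - <<'E'
from h import *
P=[]
for i in range(40):
    t,r=tab(); 
    if i<4 or r: print(t,r)
    r=[q for q in r if q[1]>=24]
    if r:
        x=(r[0][0]+3)%(2*np.pi)-3; P.append((t,x))
        w=(P[-1][1]-P[0][1])/(t-P[0][0]) if len(P)>1 else 1.4
        now=x+w*(env.state()["clock"]-t)
        if now>-.10-.04*w: break
print(P,w,now,env.state()["clock"],env.state()["tcp_pos"],env.state()["force"])
E
```

```text
clock: 11.32
tcp_pos: [0.5489, -0.0452, 0.0728]
ee_rot: [0.707, 0.707, 0.0, 0.0]
force: [0.7, 0.1, 0.1]
width: 0.006
11.325 []
11.375 []
11.425 []
11.475 []
11.525 [(5.885, 5)]
11.575 [(5.92, 13)]
11.625 [(5.955, 23)]
11.675 [(6.007, 27)]
11.725 [(6.077, 27)]
[(11.675, -0.27618530717958656), (11.725, -0.20618530717958627)] 1.4000000000000354 -0.1361853071795835 11.775 [ 0.54872624 -0.04589424  0.07262245] [-0.33077405  0.38453018  0.31866144]
```

```bash
python3 -m pendant '[{"tx":0,"ty":0,"tz":0.0185,"wx":0,"wy":0,"wz":0,"grip":0},{"tx":0,"ty":0,"tz":0.0205,"wx":0,"wy":0,"wz":0,"grip":0}]' 10
python3 - <<'E'
from h import *
print(tab("pics/w8.png"),tab(),env.state()["tcp_pos"],env.state()["force"])
E
```

```text
clock: 12.02
tcp_pos: [0.5527, -0.0457, 0.0683]
ee_rot: [0.707, 0.707, 0.003, 0.003]
force: [-1.0, 1.8, 29.3]
width: 0.005
(12.025, [(0.034, 28)]) (12.075, [(0.034, 28)]) [ 0.55256976 -0.04571658  0.06825867] [-1.51240734  1.93020485 27.07020834]
```

View pics/w8.png

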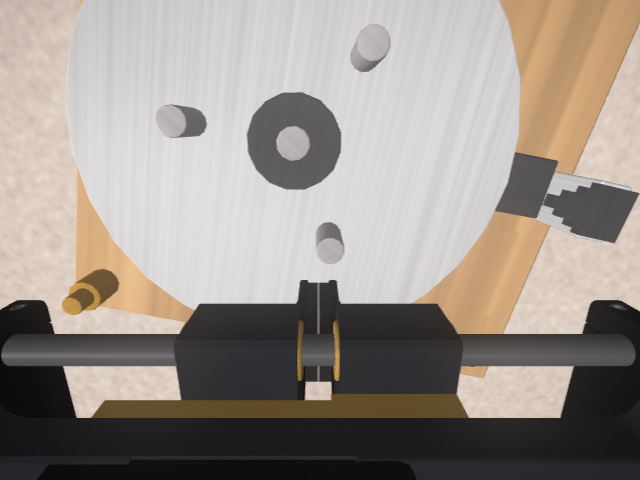

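The wheel is held with the tab at the pointer (+0.034 rad ≈ 3.7 mm) under about 27 N. The finger has been dragged about 4 mm in +x, so I'll relieve that before lifting.

```bash
python3 -m pendant '[{"tx":0,"ty":0.005,"tz":-0.002,"wx":0,"wy":0,"wz":0,"grip":0},{"tx":0,"ty":0.01,"tz":-0.004,"wx":0,"wy":0,"wz":0,"grip":0},{"tx":0,"ty":0.01,"tz":-0.004,"wx":0,"wy":0,"wz":0,"grip":0}]' 10
python3 - <<'E'
from h import *
print(tab(),tab(),env.state()["tcp_pos"],env.state()["force"])
E
```

```text
clock: 12.5
tcp_pos: [0.5551, -0.0455, 0.0684]
ee_rot: [0.707, 0.707, 0.002, 0.002]
force: [-1.0, 1.9, 18.0]
width: 0.006
(12.5, [(0.06, 28)]) (12.55, [(0.06, 28)]) [ 0.5550476  -0.04546533  0.0683407 ] [-1.42067804  1.48969484 17.56904479]
```

```bash
python3 -m pendant '[{"tx":0,"ty":0,"tz":-0.003,"wx":0,"wy":0,"wz":0,"grip":0},{"tx":0,"ty":0,"tz":-0.005,"wx":0,"wy":0,"wz":0,"grip":0},{"tx":0,"ty":0,"tz":-0.005,"wx":0,"wy":0,"wz":0,"grip":0},{"tx":0,"ty":0,"tz":-0.005,"wx":0,"wy":0,"wz":0,"grip":0}]' 10
python3 - <<'E'
from h import *
print(tab(),tab(),env.state()["tcp_pos"],env.state()["force"])
E
```

```text
clock: 13.1
tcp_pos: [0.5533, -0.0457, 0.0685]
ee_rot: [0.707, 0.707, 0.001, 0.0]
force: [-0.1, 1.7, 6.9]
width: 0.007
(13.1, [(0.034, 28)]) (13.15, [(0.034, 28)]) [ 0.55333408 -0.04569665  0.06850762] [1.35195077 0.92067567 6.92290834]
```

Everything is steady at 0.034 rad with 7 N. Now a quick straight lift.

```bash
python3 -m pendant '[{"tx":0,"ty":0,"tz":-0.1,"wx":0,"wy":0,"wz":0,"grip":0},{"tx":0,"ty":0,"tz":-0.2,"wx":0,"wy":0,"wz":0,"grip":0},{"tx":0,"ty":0,"tz":-0.3,"wx":0,"wy":0,"wz":0,"grip":0},{"tx":0,"ty":0,"tz":-0.35,"wx":0,"wy":0,"wz":0,"grip":0},{"tx":0,"ty":0,"tz":-0.35,"wx":0,"wy":0,"wz":0,"grip":0},{"tx":0,"ty":0,"tz":-0.35,"wx":0,"wy":0,"wz":0,"grip":0}]' 10
python3 - <<'E'
from h import *
for i in range(12):
    r=tab("pics/w9.png" if i==11 else None)
    if i%4==3: print(r)
print(env.state()["tcp_pos"],env.state()["force"])
E
```

```text
clock: 13.95
tcp_pos: [0.552, -0.046, 0.2065]
ee_rot: [0.707, 0.707, -0.001, -0.001]
force: [0.4, -0.6, -0.9]
width: 0.006
(14.1, [(6.212, 28)])
(14.3, [(6.199, 27)])
(14.5, [(6.186, 28)])
[ 0.55263757 -0.04598139  0.20796546] [-0.43333873  0.72540223  0.24239674]
```

View pics/w9.png

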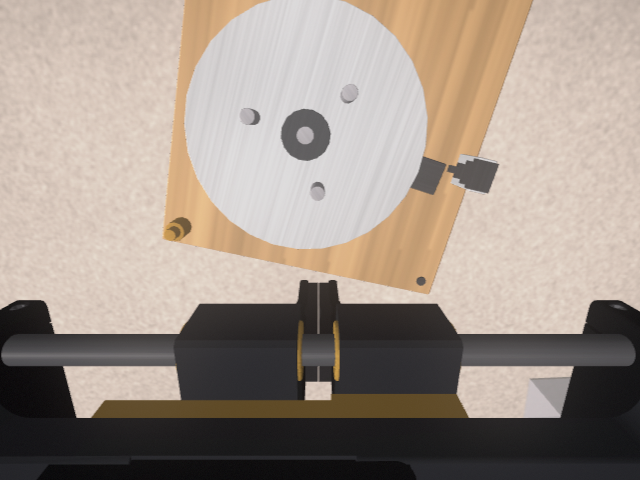

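The lift left the wheel creeping backwards at about -0.065 rad/s, now near -0.1 rad and still inside the window. I'll put the finger back at once and bring the tab back to centre while it's held at the pointer.

```bash
python3 -m pendant '[{"tx":0,"ty":0,"tz":0.15,"wx":0,"wy":0,"wz":0,"grip":0},{"tx":0,"ty":0,"tz":0.3,"wx":0,"wy":0,"wz":0,"grip":0},{"tx":0,"ty":0,"tz":0.347,"wx":0,"wy":0,"wz":0,"grip":0},{"tx":0,"ty":0.006,"tz":0.353,"wx":0,"wy":0,"wz":0,"grip":0},{"tx":0,"ty":0.014,"tz":0.354,"wx":0,"wy":0,"wz":0,"grip":0},{"tx":0,"ty":0.02,"tz":0.354,"wx":0,"wy":0,"wz":0,"grip":0},{"tx":0,"ty":0.02,"tz":0.354,"wx":0,"wy":0,"wz":0,"grip":0}]' 10
python3 - <<'E'
from h import *
print(tab(),tab(),env.state()["tcp_pos"],env.state()["force"])
E
```

```text
clock: 15.42
tcp_pos: [0.5625, -0.0446, 0.0684]
ee_rot: [0.707, 0.707, 0.002, 0.001]
force: [-2.3, 4.3, 12.2]
width: 0.008
(15.425, [(0.078, 28)]) (15.475, [(0.078, 28)]) [ 0.56246941 -0.04463584  0.06842782] [-1.15658704  3.74253113 12.6458675 ]
```

Held again, with the tab at +0.078 rad inside the window. Last time the tool was still sprung when I lifted, so this time I'll unload very slowly.

```bash
python3 -m pendant '[{"tx":0,"ty":0,"tz":-0.0007,"wx":0,"wy":0,"wz":0,"grip":0},{"tx":0,"ty":0,"tz":-0.0014,"wx":0,"wy":0,"wz":0,"grip":0},{"tx":0,"ty":0,"tz":-0.002,"wx":0,"wy":0,"wz":0,"grip":0},{"tx":0,"ty":0,"tz":-0.0025,"wx":0,"wy":0,"wz":0,"grip":0},{"tx":0,"ty":0,"tz":-0.003,"wx":0,"wy":0,"wz":0,"grip":0},{"tx":0,"ty":0,"tz":-0.0035,"wx":0,"wy":0,"wz":0,"grip":0},{"tx":0,"ty":0,"tz":-0.0035,"wx":0,"wy":0,"wz":0,"grip":0}]' 10
python3 - <<'E'
from h import *
for i in range(2):print(tab(),env.state()["tcp_pos"],env.state()["force"])
E
```

```text
clock: 16.4
tcp_pos: [0.5613, -0.045, 0.0685]
ee_rot: [0.707, 0.707, 0.001, 0.0]
force: [-0.0, 3.5, 5.3]
width: 0.009
(16.4, [(0.06, 28)]) [ 0.56125804 -0.0450385   0.06849206] [-1.2668611   3.18111987  6.28474697]
(16.45, [(0.06, 28)]) [ 0.56125443 -0.0450082   0.06846678] [-0.63733102  2.77360759  6.22738987]
```

```bash
python3 -m pendant '[{"tx":0,"ty":0,"tz":-0.0004,"wx":0,"wy":0,"wz":0,"grip":0},{"tx":0,"ty":0,"tz":-0.0008,"wx":0,"wy":0,"wz":0,"grip":0},{"tx":0,"ty":0,"tz":-0.0011,"wx":0,"wy":0,"wz":0,"grip":0},{"tx":0,"ty":0,"tz":-0.0014,"wx":0,"wy":0,"wz":0,"grip":0},{"tx":0,"ty":0,"tz":-0.0017,"wx":0,"wy":0,"wz":0,"grip":0},{"tx":0,"ty":0,"tz":-0.0020,"wx":0,"wy":0,"wz":0,"grip":0},{"tx":0,"ty":0,"tz":-0.0022,"wx":0,"wy":0,"wz":0,"grip":0},{"tx":0,"ty":0,"tz":-0.0024,"wx":0,"wy":0,"wz":0,"grip":0}]' 10
python3 - <<'E'
from h import *
for i in range(2):print(tab(),env.state()["tcp_pos"],env.state()["force"])
E
```

```text
clock: 17.5
tcp_pos: [0.5605, -0.0464, 0.0685]
ee_rot: [0.707, 0.707, -0.0, 0.0]
force: [0.1, 1.7, 2.4]
width: 0.009
(17.5, [(0.051, 28)]) [ 0.56046295 -0.04640491  0.06853252] [-0.33744616  2.61842276  1.27735775]
(17.55, [(0.051, 28)]) [ 0.56045379 -0.04638154  0.06851867] [0.53152885 1.52913869 1.29622479]
```

```bash
python3 -m pendant '[{"tx":0,"ty":0,"tz":-0.0002,"wx":0,"wy":0,"wz":0,"grip":0},{"tx":0,"ty":0,"tz":-0.0004,"wx":0,"wy":0,"wz":0,"grip":0},{"tx":0,"ty":0,"tz":-0.0006,"wx":0,"wy":0,"wz":0,"grip":0},{"tx":0,"ty":0,"tz":-0.0008,"wx":0,"wy":0,"wz":0,"grip":0},{"tx":0,"ty":0,"tz":-0.001,"wx":0,"wy":0,"wz":0,"grip":0},{"tx":0,"ty":0,"tz":-0.0013,"wx":0,"wy":0,"wz":0,"grip":0},{"tx":0,"ty":0,"tz":-0.0018,"wx":0,"wy":0,"wz":0,"grip":0},{"tx":0,"ty":0,"tz":-0.0025,"wx":0,"wy":0,"wz":0,"grip":0}]' 10
python3 - <<'E'
from h import *
for i in range(3):print(tab(),env.state()["tcp_pos"],env.state()["force"])
E
```

```text
clock: 18.6
tcp_pos: [0.5606, -0.046, 0.0697]
ee_rot: [0.707, 0.707, 0.0, 0.0]
force: [-0.5, -0.6, -0.7]
width: 0.005
(18.6, [(0.047, 29)]) [ 0.56065335 -0.04595224  0.06978303] [0.7082609  0.26934795 0.60713148]
(18.65, [(0.047, 29)]) [ 0.56061545 -0.04598746  0.06973039] [ 0.12447033 -0.35456772 -0.22370992]
(18.7, [(0.047, 29)]) [ 0.56067209 -0.0459393   0.06975782] [-0.06872893  0.47778271 -0.05954535]
```

The finger is free and the wheel is still. Lifting clear.

```bash
python3 -m pendant '[{"tx":0,"ty":0,"tz":-0.02,"wx":0,"wy":0,"wz":0,"grip":0},{"tx":0,"ty":0,"tz":-0.1,"wx":0,"wy":0,"wz":0,"grip":0},{"tx":0,"ty":0,"tz":-0.2,"wx":0,"wy":0,"wz":0,"grip":0},{"tx":0,"ty":0,"tz":-0.3,"wx":0,"wy":0,"wz":0,"grip":0},{"tx":0,"ty":0,"tz":-0.35,"wx":0,"wy":0,"wz":0,"grip":0},{"tx":0,"ty":0,"tz":-0.35,"wx":0,"wy":0,"wz":0,"grip":0},{"tx":0,"ty":0,"tz":-0.35,"wx":0,"wy":0,"wz":0,"grip":0},{"tx":0,"ty":0,"tz":-0.35,"wx":0,"wy":0,"wz":0,"grip":0}]' 10
python3 - <<'E'
from h import *
for i in range(21):
    r=tab("pics/w10.png" if i==20 else None)
    if i%10==0: print(r)
E
```

```text
clock: 19.75
tcp_pos: [0.56, -0.046, 0.2085]
ee_rot: [0.707, 0.707, -0.001, -0.001]
force: [-0.8, 1.0, 1.1]
width: 0.005
(19.75, [(0.051, 28)])
(20.25, [(0.047, 29)])
(20.75, [(0.047, 29)])
```

View pics/w10.png

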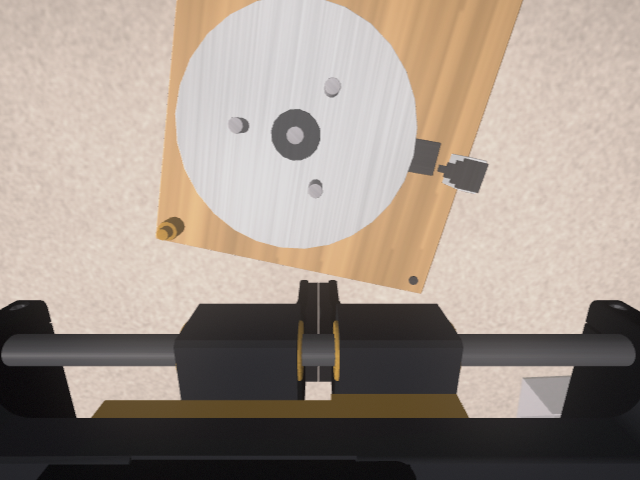

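The wheel is at rest. The tab's outer edge is centred at about (437,159) and the pointer tip is at (438,169), an offset of about 5–8 mm against the 14 mm limit. Handing in.

```bash
python3 -c "
from station import env
print(env.close_job())"
```

```text
the job is handed in; nothing more can be done
None
```

The wheel is at rest with the pointer on the tab and the hand clear, and I handed the job in at about 21 s. It did not go cleanly: the wheel took a second flick, and I had to catch it again after the first release. The hand-in gave no verdict.

- **Flick:** I pushed a stud and the wheel ran free at about 2.9 rad/s. It passed the pointer at 2π and again at 4π.
- **Second flick:** The bearing slowed it about 1.2 times faster than nominal, so reaching 6π was marginal. While it was still turning, I pushed a stud again, which brought it to about 1.5 rad/s.
- **Stop:** I pressed the face at 6π, and it stopped 0.034 rad (about 4 mm) from the pointer.
- **First release went wrong:** The lift left the wheel creeping backwards at about 0.065 rad/s. The last reading before I pressed it again was −0.097 rad, inside the 0.127 rad limit, but I had no picture at the moment of contact. I eased it back while holding it, to +0.078 rad, then unloaded slowly. That may be judged a nudge.

**Last checks:** After the final lift the wheel stayed at +0.047 to +0.051 rad for 1 s, about 5 mm off centre. In the last picture the pointer tip looks nearer 8 mm off. My two readings of the rig's angle differ by about 1°, so I put it at 5–8 mm, against 14 mm allowed. The spacer showed no visible shift in that picture. I did not check the other loose items again at the end, but the hand stayed above the wheel and away from them.

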